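Fit the coupling half on the soap mixer's gearmotor shaft

ROBOT

A 6-joint arm with a two-finger parallel gripper is mounted at the origin on the work surface. World frame = base frame: x ahead of the robot, y to its left, z up, the work surface at z = 0. Lengths are in m, angles in rad, forces in N, time in s.
With the tool pointing down it reaches from about 0.35 to 1 m from the base axis. Payload 7.1 kg.
Tool frame: the origin (TCP) lies at the very end of the fingers, on their centre line; the grasp point (between the pads) lies 19 mm behind it (env.hold_point_z is the distance from the TCP to the grasp point, in m); z points along the fingers, y is the direction in which the jaws open and shut (so a half turn about z gives the same grasp; the last joint's range is limited). The gripper opens to 85 mm and grips with 20 to 120 N. Pads are 22 mm wide; open, the fingers measure 114 mm over their backs; the gripper's body (76 mm by 85 mm) begins 54 mm behind the grasp point. The pads swing forward as they close: fully open they stand 13 mm farther back than shut.
Start: joints at [-1.132, 0.423, 1.63, -0, 1.089, -0.019], TCP at [0.276, -0.561, 0.231] pointing down, gripper open.
Joint ranges: [-3, 3], [-0.9, 2.11], [0.09, 2.58], [-1.31, 4.45], [0.11, 2.69], [-2.54, 2.54]. Speed limits (rad/s): [2.39, 2.39, 3.01, 3.14, 3.14, 3.14].

INTERFACE

Orientations are given as a unit quaternion [x, y, z, w].
In Python, from workcell import env, get_image, order gives the robot as it stands.
- The arm moves only by the tool servo_tool, never from a script. Its argument "steps" is a list of rows, each a list of 3 entries, a list of its own where there are three numbers: the shift along the world's x, y, z in m, then the turn, a rotation vector about the world's x, y, z in rad, then the closure in counts, from 0 (fully open) to 255 (shut). A call has 1 to 20 rows; each row shifts and turns the pose as measured when the row begins; what a row does not reach is not made up. A row lasts 1/8 s, in which the tool goes at most 62.5 mm and 10.7 degrees, less where a joint would pass 70% of its speed; a pose out of reach is approached as far as the arm can. A call with a gripper value outside its range is refused whole. The fingers move at their own pace and stop on an object; "newtons" is the grip in N (left out, the last holds). Time passes only in rows, so rows that do not move let the fingers close. It gives the time, the measured TCP pose, the force and the opening at its end, in the units of the state.
- env.get_state(): the state, without advancing time (a new reading comes with each control period).
- get_image(name): name is "scene" or "side" or "wrist"; returns a dict with "frame" (400x640x3 uint8, red, green, blue), "camera_matrix" (3x3 intrinsics, pixels), "R" (3x3) and "t" (3): a world point X has camera coordinates R X + t. Camera axes: x right, y down, z forward; pixel columns grow to the right and rows downward; lengths in m; the calibration is good to about 2 mm. A picture is of the moment at which its call begins. There is no depth.
- order.hand_in(): hands the job in, once; it reports no verdict.
The state is a dict: "time_s": time; "q": joint angles; "dq": joint speeds; "joint_efforts": joint torques, N m; "eef_pos": TCP position; "eef_rot": TCP orientation; "force": force on the tool from outside, world axes, zero at the start; "moment": the same for the moment, N m; "grip_width": opening from 0.0 (shut) to 1.0 (fully open).
Only numpy, scipy, OpenCV 4.12 (cv2) and the standard library are available. Lean on these libraries where they do the work, as an engineer would, in place of code of your own. Each camera call takes 0.05 s, during which the arm holds its last target. There are 200 camera calls.

TASK

Fit the loose aluminium coupling half on the upright keyed shaft of the soap mixer's gearmotor, jaws upward: set it over the shaft end and, pressing only lightly, turn it until its keyway drops over the key, then push it down fully home on the shaft's shoulder and let go. The shaft bearing must never take more than 40 N from it, so feel for the key instead of forcing it, and leave the spider, the jar, the bottle and the spanner where they are.

Things in the scene. Friction and masses are not known exactly. Their poses are not given: they have to be found in the camera images.
- coupling_centre (a point): Aluminium half of a jaw coupling, about 0.25 kg, standing on the bench jaws up: a round hub 55 mm in diameter, 60 mm tall in all (46 mm plain hub, then three jaws 14 mm tall), to be gripped anywhere round the outside. This point is on its axis half-way up, 30 mm above its underside. z is its axis, up through the jaws; +x points from the axis to the middle of the keyway.
- coupling: The same coupling half: origin on its axis at the flat underside, same axes. Its bore, 27 mm in diameter, goes right through. The keyway is a slot 9.4 mm wide along the whole bore, its floor 17.7 mm from the axis; it opens between two jaws, and a dark set screw low on the outside marks its side. Bore and keyway edges are not chamfered.
- gearbox: Worm gearmotor bolted to the bench on blue square tubes. Origin on the bench straight below the upright output shaft's axis, z up. Its aluminium housing reaches 60 mm from the axis to -x and to both sides and 100 mm to +x, top 122 mm above the bench; the grey motor lies to its +y, lower than 140 mm. It carries the shaft, which the worm gear locks: it does not turn by hand.
- seat (a point): Centre of the flat shoulder, 37 mm in diameter, at the foot of the upright output shaft, 130 mm above the bench; axes as gearbox. The fully fitted coupling half stands on it with its underside.
- shaft_end (a point): Centre of the shaft's top face, 44 mm above the shoulder. Shaft 25 mm in diameter, its top 5 mm tapered to 19 mm. A dark, square-ended key, 8 mm wide, stands out to 15.8 mm from the axis, from 3 to 32 mm above the shoulder; above it the shaft is plain. The shaft was left at random: the key points somewhere from 20 to 110 degrees counter-clockwise (seen from above) of this +x; feel for it.
- spider: Red plastic spider (six-armed insert) of the coupling, 53 mm across, 12 mm thick, flat on the bench; not needed now. Origin at the centre of its underside.
- paste: White jar of assembly paste, black lid, 60 mm in diameter, 55 mm tall; not needed. Origin at the centre of its underside.
- bottle: Black plastic bottle, 54 mm in diameter, 125 mm tall; not needed. Origin at the centre of its underside.
- spanner: Steel spanner 170 mm long, lying on the bench; not needed. Origin under its middle.
There are look-alikes about, which are no part of the job. Several things look just like the coupling: the one meant starts nearest to the robot's base.

How it is judged:
On the way, in this order (a step that is already met when the one before it is completed fails the run):
1. the coupling half is lifted off the bench, jaws up (height (world z) of coupling above 0.05 m and angle between coupling's own z axis and vertical below 0.2 rad), for 0.05 s.
2. the coupling half sits over the shaft end (horizontal distance between coupling_centre and seat below 0.003 m and z of coupling in the frame of seat below 0.04 m and angle between coupling's own z axis and vertical below 0.15 rad), for 0.02 s.
3. the coupling half is down over the key and home on the shoulder (horizontal distance between coupling_centre and seat below 0.003 m and z of coupling in the frame of seat below 0.002 m and angle between coupling's own z axis and vertical below 0.05 rad), for 0.2 s.
At the end, for the whole second after the job is handed in: The coupling half stands jaws up and at rest on the shaft's shoulder, key in keyway: underside within 2 mm of the shoulder, axis within 3 mm of the shaft's, tilted less than 0.05 rad, released (all of step 3 and z of coupling in the frame of seat above -0.002 m and linear speed of coupling below 0.01 m/s); the robot touches nothing.
It fails at once if the gearmotor or its shaft took more than 40 N from the coupling half (contact force between coupling and gearbox above 40 N).
It fails at once if the spider was moved by more than 15 mm (distance of spider from where it was at the start of the episode above 0.015 m).
It fails at once if the jar was moved by more than 15 mm (distance of paste from where it was at the start of the episode above 0.015 m).
It fails at once if the bottle was moved by more than 15 mm (distance of bottle from where it was at the start of the episode above 0.015 m).
It fails at once if the spanner was moved by more than 15 mm (distance of spanner from where it was at the start of the episode above 0.015 m).
It also fails if it takes over 61 s, if anything falls off the work surface, if the arm or the gripper's body presses on something with over 40 N, if the wrist force passes 120 N, or if a joint passes its speed limit or range.

## Working session

There is one attempt and no reset: what is moved stays moved. The work goes in short steps, Python scripts to look and compute and a tool call to move; the robot and the scene stay as the last step left them, time stands still between calls to the robot, and variables do not carry over. Pictures are saved under pics/ and viewed, about 8 in all and at most 12, crops included, and the job is handed in when it is done.

Besides the shell and the picture viewer there is one more tool, called as name(argument=value, ...), one argument or row to a line, values as JSON. servo_tool: Moves the arm, as the interface text tells. Its arguments: {"type":"object","properties":{"steps":{"type":"array","items":{"type":"array"}},"newtons":{"type":"number"}},"required":["steps"]}

```bash
mkdir -p pics; cat > h.py <<'E'
import numpy as np, cv2
from workcell import env, get_image, order
def shot(n,f,crop=None,s=1):
    d=get_image(n); np.savez('pics/'+f+'.npz',**d)
    im=d['frame'][:,:,::-1]
    cv2.imwrite('pics/'+f+'.png',im); return d
def crop(f,x0,y0,x1,y1,s,o):
    im=cv2.imread('pics/'+f+'.png')[y0:y1,x0:x1]
    cv2.imwrite('pics/'+o+'.png',cv2.resize(im,None,fx=s,fy=s,interpolation=cv2.INTER_CUBIC))
def ray(f,u,v,z):
    d=np.load('pics/'+f+'.npz'); K,R,t=d['camera_matrix'],d['R'],d['t']
    c=-R.T@t; r=R.T@np.linalg.solve(K,[u,v,1]); return c+r*(z-c[2])/r[2]
def proj(f,X):
    d=np.load('pics/'+f+'.npz'); p=d['camera_matrix']@(d['R']@np.array(X)+d['t']); return p[:2]/p[2]
E
python3 - <<'E'
from h import *
import os
for n in ('scene','side'): 
    d=shot(n,n+'0'); print(n,-d['R'].T@d['t'],d['R'][2])
a=cv2.imread('pics/scene0.png');
s=env.get_state(); print(s['time_s'],s['eef_pos'],s['eef_rot'],s['force'],s['grip_width'],env.hold_point_z)
E
```

```text
scene [ 1.05537157 -0.89075773  0.82604831] [-0.4301379   0.66152897 -0.614297  ]
side [-0.13032118  0.80748035  0.93532755] [ 0.49257401 -0.65816434 -0.56937734]
0.1 [ 0.27606216 -0.56017195  0.23060811] [ 9.73915929e-01  2.26908074e-01 -1.33912373e-04 -6.87103440e-04] [ 0.42339564 -0.2536238   0.06152976] 1.0014301404120691 0.0187
```

View pics/scene0.png

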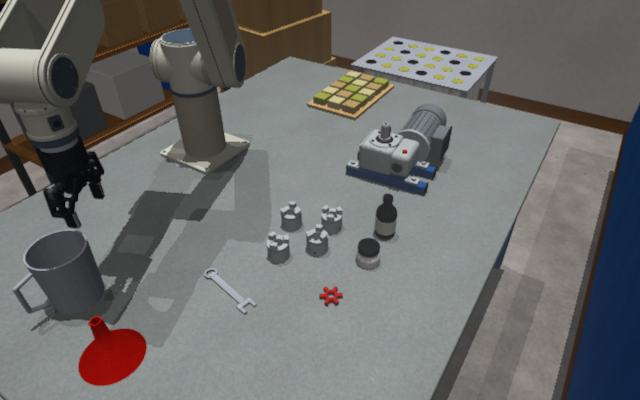

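View pics/side0.png

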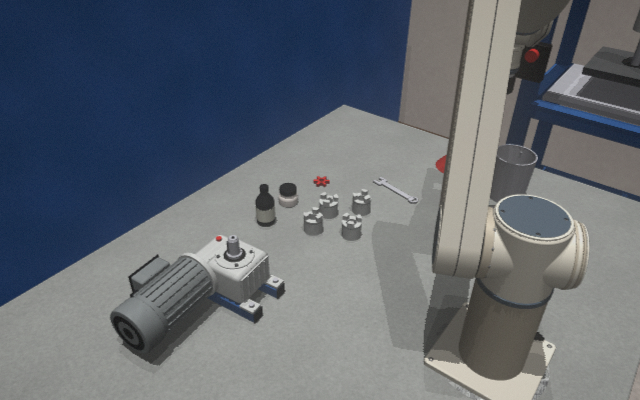

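Scene view: four coupling look-alikes at about (291,217), (331,220), (278,248) and (317,241). The shaft is at about (385,130) there. In the side view the four are at (352,226), (314,221), (361,203) and (329,205), with the shaft at (233,243).

```bash
python3 - <<'E'
from h import *
for u,v in [(291,217),(331,220),(278,248),(317,241)]:
    p=ray('scene0',u,v,.03); print((u,v),p.round(3),np.hypot(p[0],p[1]).round(3), proj('side0',p).round(0))
for u,v in [(385,124)]:
    p=ray('scene0',u,v,.174); print('shaft',p.round(3),proj('side0',p))
print(ray('side0',233,237,.174))
crop('scene0',255,90,455,275,4,'c1') 
a=cv2.imread('pics/scene0.png')[95:200,335:465]; b=cv2.imread('pics/scene0.png')[195:275,255:385]
c=cv2.imread('pics/side0.png')[170:300,195:395]
f=lambda x,s: cv2.resize(x,None,fx=s,fy=s,interpolation=cv2.INTER_CUBIC)
L=np.vstack([f(a,3),f(b,3)])  # 390 wide
R=f(c,2.05)
H=max(len(L),len(R)); pad=lambda x: np.vstack([x,np.zeros((H-len(x),x.shape[1],3),np.uint8)])
o=np.hstack([pad(L),pad(R)]); print(o.shape); cv2.imwrite('pics/c1.png',o)
E
```

```text
(291, 217) [ 0.477 -0.16   0.03 ] 0.503 [352. 225.]
(331, 220) [ 0.575 -0.113  0.03 ] 0.586 [314. 220.]
(278, 248) [ 0.519 -0.273  0.03 ] 0.587 [362. 201.]
(317, 241) [ 0.588 -0.201  0.03 ] 0.621 [329. 204.]
shaft [0.57  0.193 0.174] [234.50447714 235.89204155]
[0.56999189 0.19827365 0.174     ]
(555, 800, 3)
```

View pics/c1.png

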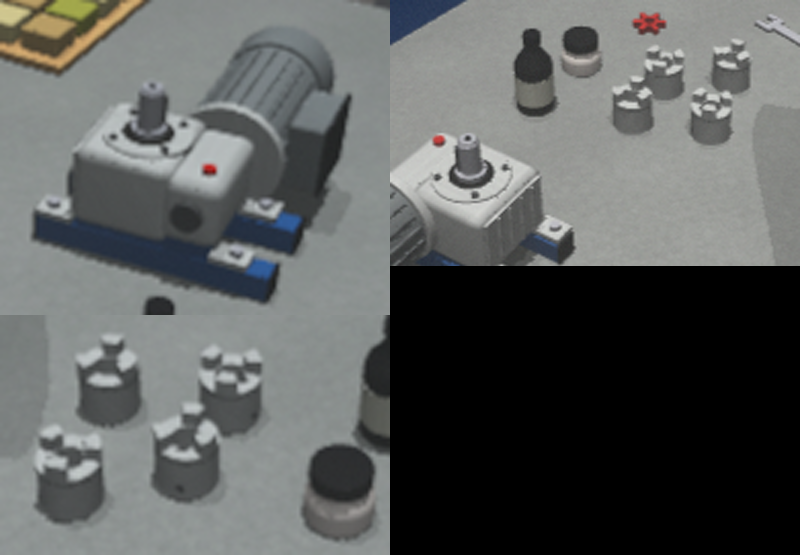

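Candidates in the scene picture: A (291,217), B (331,220), C (278,248), D (317,241). Their distances from the base are 0.503, 0.586, 0.587 and 0.621 m, and both cameras agree. So A is the one, at about (0.477, -0.160). Next I go above it for a close look.

servo_tool(
  steps=[
    [[0.025, 0.05, 0.005], [0, 0, 0], 0],
    [[0.025, 0.05, 0.005], [0, 0, 0], 0],
    [[0.025, 0.05, 0.005], [0, 0, 0], 0],
    [[0.025, 0.05, 0.005], [0, 0, 0], 0],
    [[0.025, 0.05, 0.005], [0, 0, 0], 0],
    [[0.025, 0.05, 0.005], [0, 0, 0], 0],
    [[0.025, 0.05, 0], [0, 0, 0], 0],
    [[0.02, 0.04, 0], [0, 0, 0], 0],
    [[0, 0, 0], [0, 0, 0], 0],
  ],
)

```text
time_s: 1.23
eef_pos: [0.4736, -0.1574, 0.259]
eef_rot: [0.974, 0.226, -0.0, -0.002]
force: [-0.3, -0.0, 0.3]
grip_width: 1.002
```

```bash
python3 - <<'E'
from h import *
d=shot('wrist','w1')
s=env.get_state(); print(s['time_s'],s['eef_pos'],s['eef_rot'],s['q'].round(2) if hasattr(s['q'],'round') else s['q'],s['force'])
print(-d['R'].T@d['t'],d['R'])
for p in [(.477,-.16,0),(.477,-.16,.046),(.477,-.16,.06),(.477,-.16,.03)]: print(proj('w1',p))
E
```

```text
1.275 [ 0.47301895 -0.1584063   0.258898  ] [ 9.74329626e-01  2.25117489e-01 -7.16420709e-04 -1.83947236e-03] [-0.35  0.2   1.88  0.    1.07  0.77] [-0.28022362  0.12756271  0.11839359]
[ 0.53986912 -0.12586678  0.40208636] [[ 0.44073813 -0.89762873 -0.00354525]
 [-0.85940169 -0.42310238  0.28707683]
 [-0.25918841 -0.12347891 -0.957901  ]]
[319.79364063 158.20401524]
[320.06088091 165.19049273]
[320.15564015 167.66778875]
[319.96084108 162.57514588]
```

View pics/w1.png

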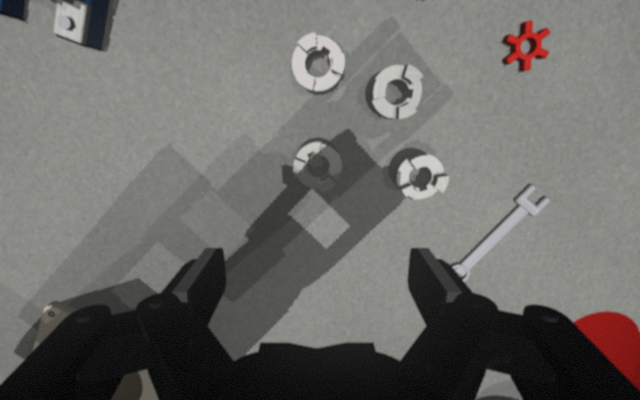

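The wrist view shows the target in the arm's shadow at about (318,162), close to the predicted (320,165). I enlarge it with more contrast to find the keyway.

```bash
python3 - <<'E'
from h import *
im=cv2.imread('pics/w1.png')[125:200,270:370]
im=cv2.resize(im,None,fx=7,fy=7,interpolation=cv2.INTER_CUBIC).astype(float)
im=255*(np.clip(im/200,0,1))**.6
for k in range(0,100,10): cv2.putText(im,str(270+k),(k*7,10),0,.35,(0,255,255)); cv2.line(im,(k*7,12),(k*7,18),(0,255,255))
for k in range(5,75,10): cv2.putText(im,str(125+k),(0,k*7),0,.35,(0,255,255))
cv2.imwrite('pics/c2.png',im)
E
```

```text
[ WARN:0@0.609] global loadsave.cpp:1063 imwrite_ Unsupported depth image for selected encoder is fallbacked to CV_8U.
```

View pics/c2.png

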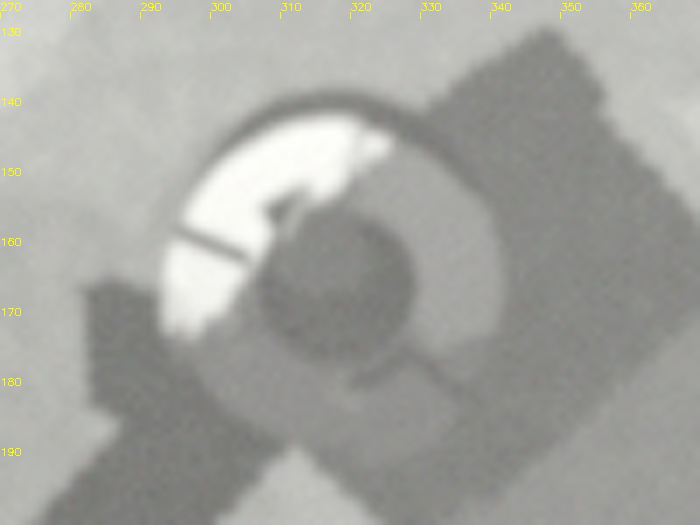

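The keyway notch is at about (309,155) from the hub axis at (317,167), which is a world azimuth of about 64°. The scene view fits this: the gap facing that camera shows no set screw. Now the gearbox heading and a refined centre.

```bash
python3 - <<'E'
from h import *
print('axis',ray('w1',316.5,167,.06), 'tip',ray('w1',308.5,155,.046), ray('w1',316.7,166,.046))
print('motor end scene',ray('scene0',432,118,.09),'side',ray('side0',140,327,.08))
print('red plug', ray('scene0',335+209/3,95+170/3,.122), ray('side0',195+(438-390)/2.05,170+140/2.05,.122))
# tube ends scene: front tube near corners
print('tube', ray('scene0',335+35/3,95+215/3,.03), ray('scene0',335+278/3,95+272/3,.03))
E
```

```text
axis [ 0.47587863 -0.15600122  0.06      ] tip [ 0.48179449 -0.14280021  0.046     ] [ 0.47442243 -0.15692225  0.046     ]
motor end scene [0.62348343 0.45344614 0.09      ] side [0.60064265 0.45148733 0.08      ]
red plug [0.65211517 0.16365815 0.122     ] [0.64224864 0.18194416 0.122     ]
tube [0.4830285  0.12690888 0.03      ] [0.7339992  0.16737037 0.03      ]
```

The gearbox +x is near world +x, so the key azimuth is roughly 10–120°. A +60° tool turn before gripping keeps joint 6 mid-range over the whole search.

servo_tool(
  steps=[
    [[0.001, 0, -0.015], [0, 0, 0.18], 0],
    [[0, 0, -0.02], [0, 0, 0.18], 0],
    [[0, 0, -0.02], [0, 0, 0.18], 0],
    [[0, 0, -0.02], [0, 0, 0.18], 0],
    [[0, 0, -0.02], [0, 0, 0.18], 0],
    [[0, 0, -0.02], [0, 0, 0.18], 0],
    [[0, 0, -0.02], [0, 0, 0], 0],
    [[0, 0, 0], [0, 0, 0], 0],
  ],
)

```text
time_s: 2.28
eef_pos: [0.4695, -0.1667, 0.1192]
eef_rot: [0.711, 0.704, -0.002, -0.002]
force: [-0.3, 0.1, -0.4]
grip_width: 0.994
```

```bash
python3 - <<'E'
from h import *
d=shot('wrist','w2')
s=env.get_state(); print(s['time_s'],s['eef_pos'],s['eef_rot'],np.array(s['q']).round(2))
print(proj('w2',(.475,-.158,.06)))
im=cv2.imread('pics/w2.png').astype(float); im=255*np.clip(im/200,0,1)**.6
cv2.imwrite('pics/w2b.png',cv2.resize(im[100:400,120:520],None,fx=2,fy=2).astype(np.uint8))
E
```

```text
2.325 [ 0.47012279 -0.1669063   0.12000787] [ 0.71049389  0.70369986 -0.00167603 -0.00146222] [-0.36  0.41  1.98 -0.    0.76 -0.35]
[324.28918234 199.26101866]
```

View pics/w2b.png

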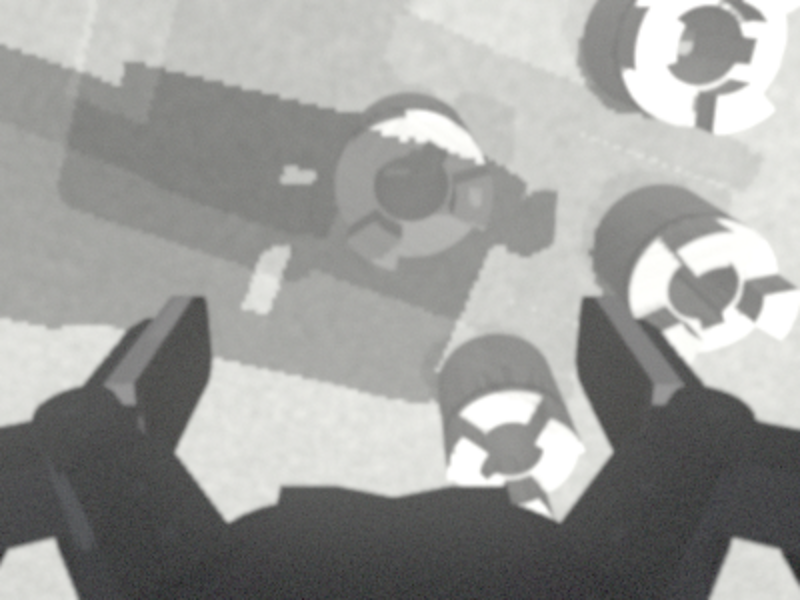

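The target is at crop (412,187), full-frame (326,193.5). Gaps seem to lie to the right and lower left, and shadows blur the keyway. I make one enlarged montage with local contrast, next to the lit couplings' structure.

```bash
python3 - <<'E'
from h import *
def z(f,x0,y0,w,h,s):
    im=cv2.imread('pics/'+f+'.png')[y0:y0+h,x0:x0+w]
    im=cv2.resize(im,None,fx=s,fy=s,interpolation=cv2.INTER_CUBIC)
    g=cv2.cvtColor(im,cv2.COLOR_BGR2GRAY).astype(float); g=np.log(g+5); g=(255*(g-g.min())/(g.max()-g.min())).astype(np.uint8)
    return cv2.createCLAHE(3,(4,4)).apply(g)
a=z('w2',276,142,100,100,4); b=z('scene0',271,197,40,40,5)
b2=z('side0',335,208,36,36,200/36)
c=z('w2',330,260,100,90,4)
b2=cv2.resize(b2,(200,200))
L=np.hstack([a,np.vstack([b,b2]),])
cv2.imwrite('pics/m1.png',L); print(L.shape)
d=np.load('pics/w2.npz'); print(d['R'].round(3))
print(ray('w2',326,193.5,.06),ray('w2',326,193.5,.05))
E
```

```text
(400, 600)
[[ 1.    -0.008 -0.006]
 [-0.006 -0.958  0.287]
 [-0.008 -0.287 -0.958]]
[ 0.47616288 -0.15391665  0.06      ] [ 0.47640041 -0.15688876  0.05      ]
```

View pics/m1.png

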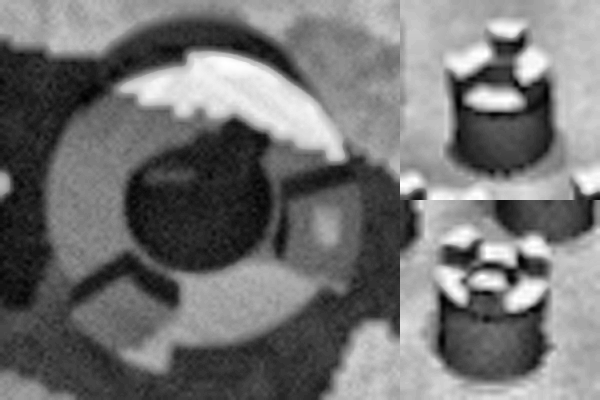

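The camera looks from the +y side, so the two squares are jaw tops, at about -4° and -128°. The notch at about 56° therefore lies between jaws, which is consistent, so the keyway azimuth is about 56° ± 4° at tool yaw 89.4°. The axis is at about (0.477, -0.156). Now I descend and grip.

servo_tool(
  steps=[
    [[0.007, 0.0105, -0.01], [0, 0, 0], 0],
    [[0, 0, 0], [0, 0, 0], 0],
  ],
)

```text
time_s: 2.58
eef_pos: [0.4783, -0.1568, 0.1108]
eef_rot: [0.711, 0.703, -0.001, -0.0]
force: [-0.2, -0.1, 0.5]
grip_width: 1.002
```

servo_tool(
  steps=[
    [[0, 0, -0.025], [0, 0, 0], 0],
    [[0, 0, -0.025], [0, 0, 0], 0],
    [[0, 0, -0.025], [0, 0, 0], 0],
    [[0, 0, -0.02], [0, 0, 0], 0],
    [[0, 0, -0.004], [0, 0, 0], 0],
    [[0, 0, 0], [0, 0, 0], 0],
  ],
)

```text
time_s: 3.32
eef_pos: [0.4825, -0.1567, 0.0126]
eef_rot: [0.71, 0.704, 0.001, 0.003]
force: [-0.4, 0.0, -0.0]
grip_width: 0.997
```

servo_tool(
  steps=[
    [[-0.005, 0, 0], [0, 0, 0], 0],
    [[0, 0, 0], [0, 0, 0], 255],
    [[0, 0, 0], [0, 0, 0], 255],
    [[0, 0, 0], [0, 0, 0], 255],
    [[0, 0, 0], [0, 0, 0], 255],
    [[0, 0, 0], [0, 0, 0], 255],
  ],
  newtons=50,
)

```text
time_s: 4.08
eef_pos: [0.4781, -0.157, 0.0151]
eef_rot: [0.71, 0.704, 0.001, 0.005]
force: [0.0, 0.1, -2.2]
grip_width: 0.632
```

servo_tool(
  steps=[
    [[0, 0, 0.02], [0, 0, 0], 255],
    [[0, 0, 0.04], [0, 0, 0], 255],
    [[0, 0, 0.05], [0, 0, 0], 255],
    [[0, 0, 0.05], [0, 0, 0], 255],
    [[0.01, 0.03, 0.05], [0, 0, 0], 255],
    [[0.02, 0.05, 0.025], [0, 0, 0], 255],
    [[0.02, 0.055, 0], [0, 0, 0], 255],
    [[0.02, 0.055, 0], [0, 0, 0], 255],
    [[0.012, 0.045, 0], [0, 0, 0], 255],
    [[0.008, 0.03, 0], [0, 0, 0], 255],
    [[0, 0, 0], [0, 0, 0], 255],
  ],
)

```text
time_s: 5.45
eef_pos: [0.5667, 0.1175, 0.2561]
eef_rot: [0.711, 0.703, 0.001, 0.003]
force: [0.1, -0.6, -2.2]
grip_width: 0.63
```

```bash
python3 - <<'E'
from h import *
d=shot('wrist','w3')
s=env.get_state(); print(s['time_s'],s['eef_pos'],s['eef_rot'],np.array(s['q']).round(2),s['force'],s['grip_width'])
print(-d['R'].T@d['t'],d['R'].round(3))
print(proj('w3',(.57,.195,.174)),proj('w3',(.57,.195,.13)))
im=cv2.imread('pics/w3.png').astype(float); im=255*np.clip(im/230,0,1)**.6
cv2.imwrite('pics/w3b.png',cv2.resize(im[0:375,70:570],None,fx=1.6,fy=1.6,interpolation=cv2.INTER_CUBIC).clip(0,255).astype(np.uint8))
E
```

```text
5.5 [0.56630042 0.11644423 0.25599416] [0.71117367 0.70300886 0.00103012 0.00308107] [ 0.18  0.32  1.72 -0.    1.09  0.2 ] [ 0.21346657  0.02192437 -2.42282631] 0.632468034634325
[0.56695663 0.19078259 0.39904613] [[ 1.    -0.009  0.007]
 [-0.011 -0.957  0.29 ]
 [ 0.004 -0.29  -0.957]]
[318.60059436  93.45437904] [317.88446019  94.5152819 ]
```

View pics/w3b.png

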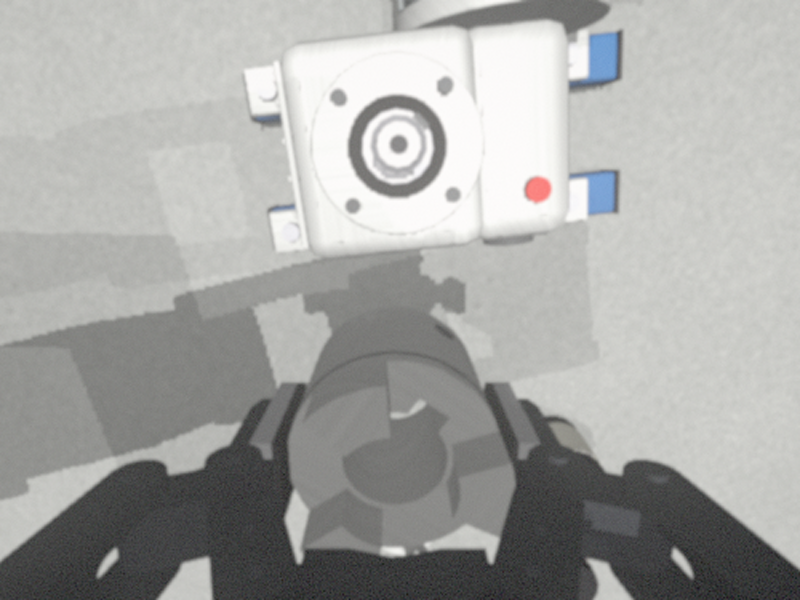

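The wrist view has the shaft at crop (398,145), full-frame (318.8,90.6). The gearbox is turned about +4°. The coupling is held with the set screw at crop (445,332). I zoom on the shaft for the key and on the coupling for the keyway.

```bash
python3 - <<'E'
from h import *
im=cv2.imread('pics/w3.png')
def z(x0,y0,w,h,s,g):
    a=cv2.resize(im[y0:y0+h,x0:x0+w],None,fx=s,fy=s,interpolation=cv2.INTER_CUBIC).astype(float)
    return (255*np.clip(a/g[0],0,1)**g[1]).astype(np.uint8)
a=z(284,56,70,70,5.7,(255,.9)); b=z(235,190,170,165,2.42,(140,.6))
h=min(len(a),len(b)); o=np.hstack([a[:h],b[:h]])
cv2.imwrite('pics/m3.png',o); print(o.shape,a.shape)
for u,v,zz in [(318.8,90.6,.174),(318.8,90.6,.13)]: print(ray('w3',u,v,zz))
E
```

```text
(399, 810, 3) (399, 399, 3)
[0.57015058 0.19686038 0.174     ]
[0.57077504 0.19804868 0.13      ]
```

View pics/m3.png

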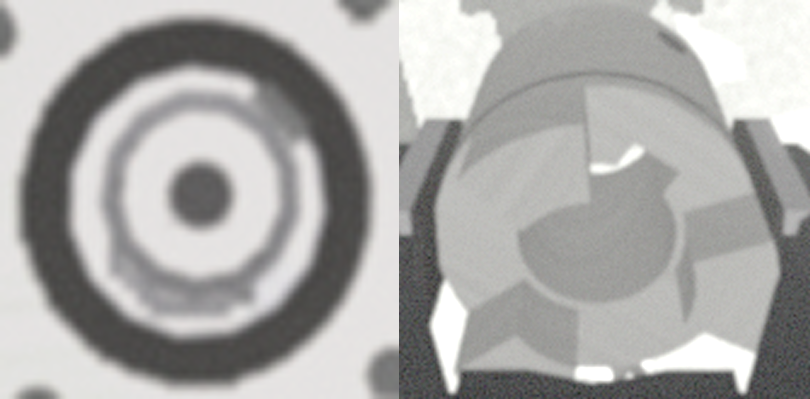

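```bash
python3 - <<'E'
from h import *
z=.2555-.014+.046
a=ray('w3',316.8,219.8,z); b=ray('w3',316.8,314,z)
print('hub edge->axis',a-[0,.0275,0],'bore->axis',b+[0,.0135,0])
c=ray('w3',235+(518-399)/2.42,190+238/2.42,z);e=ray('w3',235+(677-399)/2.42,190+238/2.42,z);print('bore x',c,e,(c+e)/2)
n=ray('w3',235+(664-399)/2.42,190+160/2.42,z);print('notch',n)
print('shaft',ray('w3',319.1,89.9,.174))
E
```

```text
hub edge->axis [0.56743045 0.11928086 0.2875    ] bore->axis [0.56704007 0.11757981 0.2875    ]
bore x [0.55373961 0.1167479  0.2875    ] [0.58077591 0.11637007 0.2875    ] [0.56725776 0.11655899 0.2875    ]
notch [0.5783167  0.13115937 0.2875    ]
shaft [0.57035938 0.19731359 0.174     ]
```

Bore width comes out at 27.0 mm, matching. The axis offset from the TCP is about (+1.0, +1.5) mm, the keyway is at about 51° and the key at about 48°. Moving over the shaft.

servo_tool(
  steps=[
    [[0.001, 0.03, 0], [0, 0, 0], 255],
    [[0.001, 0.03, 0], [0, 0, 0], 255],
    [[0.001, 0.0194, 0], [0, 0, 0], 255],
    [[0, 0, -0.02], [0, 0, 0], 255],
    [[0, 0, -0.02], [0, 0, 0], 255],
    [[0, 0, -0.015], [0, 0, 0], 255],
    [[0, 0, 0], [0, 0, 0], 255],
  ],
)

```text
time_s: 6.38
eef_pos: [0.5679, 0.1916, 0.1983]
eef_rot: [0.713, 0.701, -0.001, 0.003]
force: [-0.2, 1.0, -1.5]
grip_width: 0.63
```

servo_tool(
  steps=[
    [[0.0015, 0.0042, 0], [0, 0, 0], 255],
    [[0, 0, 0], [0, 0, 0], 255],
  ],
)

```text
time_s: 6.62
eef_pos: [0.5704, 0.1959, 0.1995]
eef_rot: [0.713, 0.701, -0.0, 0.003]
force: [0.3, -0.5, -1.6]
grip_width: 0.635
```

```bash
python3 - <<'E'
from h import *
d=shot('side','s4'); shot('scene','sc4'); shot('wrist','w4')
s=env.get_state(); print(s['time_s'],s['eef_pos'],s['eef_rot'],s['force'])
f=lambda n,p: cv2.imread('pics/'+n+'.png')
p=proj('s4',(.5704,.1973,.19)).astype(int); q=proj('sc4',(.5704,.1973,.19)).astype(int); print(p,q)
def z(n,c,h):
    im=cv2.imread('pics/'+n+'.png'); a=im[c[1]-h:c[1]+h,c[0]-h:c[0]+h]; return cv2.resize(a,(400,400),interpolation=cv2.INTER_CUBIC)
cv2.imwrite('pics/m4.png',np.hstack([z('s4',p,40),z('sc4',q,40)]))
E
```

```text
6.775 [0.57014786 0.1957282  0.1993517 ] [ 7.13378918e-01  7.00769783e-01 -6.32012912e-04  3.43967078e-03] [-0.38725966  0.76998116 -2.3619528 ]
[232 231] [386 118]
```

View pics/m4.png

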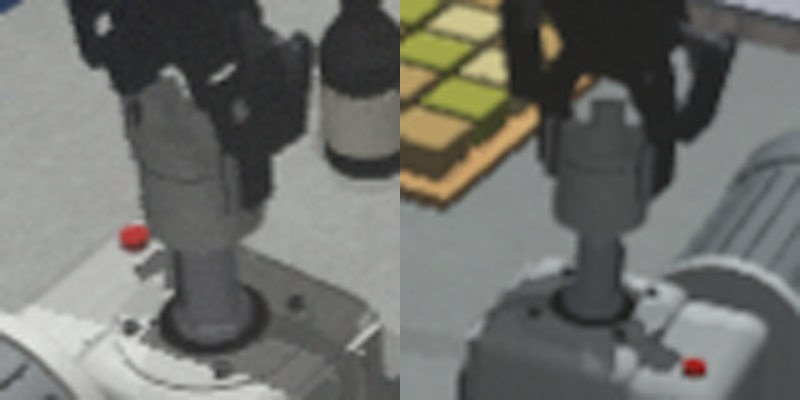

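The side and scene crops both show the hub centred over the shaft end within about 2 mm. Feeling down now.

servo_tool(
  steps=[
    [[0, 0, -0.004], [0, 0, -0.03], 255],
    [[0, 0, -0.004], [0, 0, -0.02], 255],
    [[0, 0, -0.003], [0, 0, 0], 255],
    [[0, 0, -0.002], [0, 0, 0], 255],
  ],
)

```text
time_s: 7.28
eef_pos: [0.5702, 0.1957, 0.1859]
eef_rot: [0.732, 0.681, -0.0, 0.004]
force: [-0.4, 0.5, -2.4]
grip_width: 0.634
```

servo_tool(
  steps=[
    [[0, 0, -0.002], [0, 0, 0], 255],
    [[0, 0, -0.002], [0, 0, 0], 255],
    [[0, 0, -0.002], [0, 0, 0], 255],
  ],
)

```text
time_s: 7.65
eef_pos: [0.5705, 0.1965, 0.1799]
eef_rot: [0.732, 0.681, 0.0, 0.003]
force: [-1.0, -0.1, -1.5]
grip_width: 0.632
```

servo_tool(
  steps=[
    [[0, 0, -0.0015], [0, 0, 0], 255],
    [[0, 0, -0.0015], [0, 0, 0], 255],
  ],
)

```text
time_s: 7.9
eef_pos: [0.5704, 0.1966, 0.1766]
eef_rot: [0.732, 0.681, 0.0, 0.003]
force: [-0.7, 0.6, -2.1]
grip_width: 0.63
```

servo_tool(
  steps=[
    [[0, 0, -0.001], [0, 0, 0], 255],
    [[0, 0, -0.001], [0, 0, 0], 255],
  ],
)

```text
time_s: 8.15
eef_pos: [0.5706, 0.1966, 0.1746]
eef_rot: [0.732, 0.681, 0.0, 0.003]
force: [-1.1, 1.0, -1.5]
grip_width: 0.631
```

servo_tool(
  steps=[
    [[0, 0, -0.001], [0, 0, 0], 255],
    [[0, 0, -0.001], [0, 0, 0], 255],
  ],
)

```text
time_s: 8.4
eef_pos: [0.5707, 0.1967, 0.1727]
eef_rot: [0.732, 0.681, 0.001, 0.003]
force: [-0.1, 1.1, -0.6]
grip_width: 0.637
```

servo_tool(
  steps=[
    [[0, 0, -0.001], [0, 0, 0], 255],
    [[0, 0, -0.001], [0, 0, 0], 255],
  ],
)

```text
time_s: 8.65
eef_pos: [0.5708, 0.1967, 0.1707]
eef_rot: [0.732, 0.681, 0.001, 0.003]
force: [-0.4, 1.5, -0.2]
grip_width: 0.633
```

servo_tool(
  steps=[
    [[0, 0, -0.001], [0, 0, 0], 255],
    [[0, 0, -0.001], [0, 0, 0], 255],
  ],
)

```text
time_s: 8.9
eef_pos: [0.5708, 0.1968, 0.1686]
eef_rot: [0.732, 0.681, 0.001, 0.003]
force: [-1.0, 1.5, 0.0]
grip_width: 0.634
```

The underside is now well below the key top with almost no force, so the key appears to be in the keyway. I continue gently.

servo_tool(
  steps=[
    [[0, 0, -0.0015], [0, 0, 0], 255],
    [[0, 0, -0.0015], [0, 0, 0], 255],
    [[0, 0, -0.0015], [0, 0, 0], 255],
  ],
)

```text
time_s: 9.28
eef_pos: [0.5709, 0.1968, 0.164]
eef_rot: [0.732, 0.681, 0.001, 0.003]
force: [-0.4, 0.5, 1.2]
grip_width: 0.635
```

servo_tool(
  steps=[
    [[0, 0, -0.0015], [0, 0, 0], 255],
    [[0, 0, -0.0015], [0, 0, 0], 255],
    [[0, 0, -0.0015], [0, 0, 0], 255],
    [[0, 0, -0.0015], [0, 0, 0], 255],
  ],
)

```text
time_s: 9.78
eef_pos: [0.5709, 0.1968, 0.1578]
eef_rot: [0.732, 0.681, 0.001, 0.003]
force: [-1.6, 1.5, 1.6]
grip_width: 0.634
```

servo_tool(
  steps=[
    [[0, 0, -0.0015], [0, 0, 0], 255],
    [[0, 0, -0.0015], [0, 0, 0], 255],
    [[0, 0, -0.0015], [0, 0, 0], 255],
    [[0, 0, -0.0015], [0, 0, 0], 255],
  ],
)

```text
time_s: 10.28
eef_pos: [0.5709, 0.1969, 0.1517]
eef_rot: [0.732, 0.681, 0.001, 0.004]
force: [-1.1, 0.3, 2.9]
grip_width: 0.635
```

servo_tool(
  steps=[
    [[0, 0, -0.0015], [0, 0, 0], 255],
    [[0, 0, -0.0015], [0, 0, 0], 255],
    [[0, 0, -0.001], [0, 0, 0], 255],
  ],
)

```text
time_s: 10.65
eef_pos: [0.571, 0.1969, 0.1476]
eef_rot: [0.732, 0.681, 0.001, 0.004]
force: [-1.6, 1.0, 4.0]
grip_width: 0.631
```

servo_tool(
  steps=[
    [[0, 0, -0.001], [0, 0, 0], 255],
    [[0, 0, -0.0007], [0, 0, 0], 255],
  ],
)

```text
time_s: 10.9
eef_pos: [0.571, 0.1969, 0.1458]
eef_rot: [0.732, 0.681, 0.001, 0.004]
force: [-1.0, 1.6, 3.7]
grip_width: 0.634
```

servo_tool(
  steps=[
    [[0, 0, -0.0007], [0, 0, 0], 255],
    [[0, 0, -0.0007], [0, 0, 0], 255],
  ],
)

```text
time_s: 11.15
eef_pos: [0.571, 0.1969, 0.1448]
eef_rot: [0.732, 0.681, 0.001, 0.004]
force: [-3.6, 0.7, 11.6]
grip_width: 0.634
```

servo_tool(
  steps=[
    [[0, 0, -0.0005], [0, 0, 0], 255],
  ],
)

```text
time_s: 11.28
eef_pos: [0.571, 0.1969, 0.1449]
eef_rot: [0.732, 0.681, 0.001, 0.004]
force: [-3.9, 1.2, 9.0]
grip_width: 0.629
```

It stopped hard at the expected height, with about 11 N net. Now I release and check that it is down before leaving.

servo_tool(
  steps=[
    [[0, 0, 0], [0, 0, 0], 255],
    [[0, 0, 0], [0, 0, 0], 120],
    [[0, 0, 0], [0, 0, 0], 60],
    [[0, 0, 0], [0, 0, 0], 0],
    [[0, 0, 0], [0, 0, 0], 0],
    [[0, 0, 0], [0, 0, 0], 0],
  ],
)

```text
time_s: 12.02
eef_pos: [0.5711, 0.1962, 0.1439]
eef_rot: [0.732, 0.681, 0.001, 0.004]
force: [-0.1, 0.0, -1.1]
grip_width: 1.001
```

servo_tool(
  steps=[
    [[0, 0, 0.01], [0, 0, 0], 0],
    [[0, 0, 0.02], [0, 0, 0], 0],
    [[0, 0, 0.03], [0, 0, 0], 0],
    [[0, 0, 0.04], [0, 0, 0], 0],
    [[0, -0.03, 0.03], [0, 0, 0], 0],
    [[0, -0.05, 0.01], [0, 0, 0], 0],
    [[0, 0, 0], [0, 0, 0], 0],
  ],
)

```text
time_s: 12.9
eef_pos: [0.5713, 0.1146, 0.2929]
eef_rot: [0.731, 0.682, 0.002, 0.005]
force: [0.5, 0.1, -1.1]
grip_width: 1.001
```

```bash
python3 - <<'E'
from h import *
for c,n in (('side','s5'),('scene','sc5'),('wrist','w5')): shot(c,n)
s=env.get_state(); print(s['time_s'],s['eef_pos'],s['force'])
X=np.array((.5707,.1975,.13))
def z(n,h):
    im=cv2.imread('pics/'+n+'.png').copy(); c=proj(n,X+[0,0,.03]).astype(int); h=min(h,c[1],400-c[1])
    k=400/(2*h); a=cv2.resize(im[c[1]-h:c[1]+h,c[0]-h:c[0]+h],(400,400),interpolation=cv2.INTER_CUBIC)
    for zz,r,col in ((0,.0275,(0,0,255)),(.046,.0275,(0,255,0))):
        P=[((proj(n,X+[r*np.cos(t),r*np.sin(t),zz])-c+h)*k).astype(int) for t in np.linspace(0,6.28,40)]
        cv2.polylines(a,[np.array(P)],True,col,1)
    return a
cv2.imwrite('pics/m5.png',np.hstack([z('s5',40),z('w5',90)]))
cv2.imwrite('pics/m5b.png',z('sc5',40))
E
```

```text
13.05 [0.57085791 0.11723127 0.29117786] [ 0.75795374  0.14768259 -0.73159368]
```

View pics/m5.png

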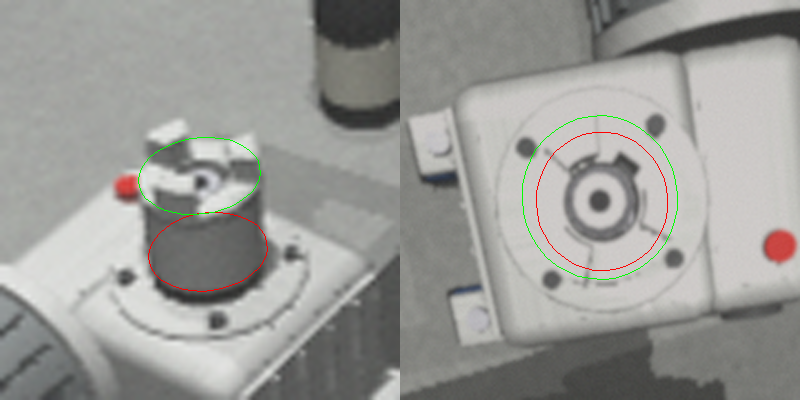

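The pictures show the coupling upright on the shoulder. Its bottom rim matches the predicted circle at side crop (207,290), the bore is concentric with the shaft, and the keyway is at wrist crop (625,163), on the key's bearing. The gripper is well clear.

```bash
python3 -c "
from h import *
print(order.hand_in())"
```

```text
the job is handed in; nothing more can be done
None
```

The coupling half is on the gearmotor shaft, jaws up, home on the shoulder and released. The job is handed in; the interface gives no verdict.

- **Picking it out:** I took the look-alike nearest the base, 0.503 m away (the next is at 0.586 m), and gripped it with 50 N.
- **Fitting:** The wrist camera showed the keyway at about 51° and the key at about 48°. I turned the coupling about -3° on the way down and the key went straight in, so no turning search was needed.
- **Force:** The vertical tool-force readings between moves stayed within about 4 N until the shoulder. The peak reading at the stop was 11.6 N, against the 40 N limit. These are end-of-move wrist readings, not a continuous record of the bearing load.
- **Last checks:** The tool stopped hard at z = 0.145 m, about 1 mm above the 0.144 m I had worked out for fully home. After release, the side and wrist pictures showed the coupling upright and concentric with the shaft, its rim where predicted.
- **Not checked:** I did not measure the spider, jar, bottle and spanner afterwards. The arm's path stayed clear of them, and no check failed or disagreed.

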